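# Lock the ratchet post of the pattern stand level and lay the pattern spindle in its forks

## Task

Set up the green pattern stand so that the pattern spindle lies on it ready to be measured with the callipers. Raise the low ratchet post by its fork until, once its lock has dropped in under a rung, the two forks are as near level as the notches allow; let it down gently until the lock carries it, without dropping it or pushing down hard on the lock, and let go. Then lay the spindle level across both forks, one square end in each and centred between them, without dropping or forcing it, and leave the other things on the cabinet where they are.

Things in the scene. Friction and masses are not known exactly. Their poses are not given: they have to be found in the camera images.
- stand: Green cast stand, fixed: bed plate 80x270x12 mm with two square sleeves up to 130 mm above the cabinet top (34x38 mm, rims 40x40). Origin: centre of the bed's underside; y along the bed, z up. The ratchet post slides in the sleeve at y = -90 mm, the clamped plain post is in the one at y = +90 mm. The lock bracket stands out of the ratchet sleeve's -x face to x = -35 mm, 30 to 75 mm up.
- post: Ratchet post, loose in its sleeve, 0.44 to 0.66 kg: steel ladder bar 22x26x124 mm with saw-tooth rungs every 12 mm, and on top an aluminium fork head, 54 mm across along x, 22 mm along y, 40 mm tall (124 to 164 mm above the origin), flat outer cheeks to grip from above. Origin: centre of its lower end; axes as the stand's. Starts right down, standing on the bed, the head 6 mm clear of the sleeve.
- post_seat (a point): Centre of the fork floor of the ratchet post, 142 mm above the post's origin. The fork is open along y, 36 mm wide between its ears (wider at their tips); the ears rise 22 mm above the floor. The post lifts straight up, up to 50 mm (further, the lowest rung is passed); once caught it cannot be lowered past that notch.
- rest: Plain post with the same fork head, clamped in the other sleeve at a height that differs from time to time; it does not move. Origin: centre of its lower end, axes as the stand's.
- rest_seat (a point): Centre of the floor of the plain post's fork, 142 mm above its post's origin, 180 mm from the other seat along y; same fork size. At the start it is 14 to 38 mm higher than the ratchet post's seat.
- pawl (a joint): Gravity pawl with a red ball, a hinged finger leaning into the rungs by its own weight. 0 rad = fully in, a rung standing on it; 0.2 to 0.35 = pushed aside by a passing rung (under 2 N of drag). A rung is caught once the post has been lifted about 4 mm above the height at which that rung will stand; let down, the post then stands on the pawl after 4 to 16 mm.
- spindle: Pattern spindle of pale wood, loose, 0.18 kg, 250 mm long: square ends 30x30x56 mm, turned between them with a plain round waist of 24 mm diameter over the middle 40 mm. It lies on the cabinet top in front of the stand. Origin: its centre, on its axis, 15 mm above what it lies on; y runs along its length.
- calipers: Bow callipers, pale steel, 137x60x5 mm, lying flat, a bystander, loose. Origin: centre of its underside.
- pencil: Red carpenter's pencil, 134 mm long, a bystander, loose. Origin: centre of its underside.
- wax_tin: Round wax tin with a cream lid, 87 mm across, 45 mm tall, a bystander, loose. Origin: centre of its underside.
- sanding_pad: Grey foam sanding pad, 64x95x21 mm, a bystander, loose. Origin: centre of its underside.
- chuck_key: Steel T-shaped chuck key, 76x99x15 mm, a bystander, loose. Origin: centre of its underside.
- masking_roll: Roll of masking tape, 96 mm across, 25 mm tall, a bystander, loose. Origin: centre of its underside.
- abrasive_roll: Brown roll of abrasive, 61 mm across, 26 mm tall, a bystander, loose. Origin: centre of its underside.
- sleeve_top (a point): Centre of the ratchet sleeve's mouth, on the stand; the post has 1 mm of play all round and rubs by some N if held askew. The lock bracket below is clamped anywhere within +-5 mm in height, which is not measured: at which heights the post catches must be felt. Standing on the lock shows as the post's weight leaving the hand with the pawl fully in (under 0.02 rad).
Mind the look-alikes: they are no part of the job. Leave any purple look-alike of the post alone.

How it is judged:
On the way, in this order (a step that is already met when the one before it is completed fails the run):
1. still held, the ratchet post has been let down until its pawl carries it, the two forks as near level as the notches allow (z of post_seat in the frame of rest_seat between -0.0075 and 0.0075 m and value of joint pawl below 0.05 rad and contact force between post and pawl above 1.5 N and contact force between the fingers and post above 1 N), for 0.05 s.
2. the post is let go and stands on its pawl (z of post_seat in the frame of rest_seat between -0.0075 and 0.0075 m and value of joint pawl below 0.05 rad and linear speed of post below 0.01 m/s and contact force between the fingers and post below 0.1 N), for 0.3 s.
At the end, for the whole second after the job is handed in: The ratchet post stands on its dropped pawl, the two seats within 7.5 mm of one height (half a notch and a little); the spindle rests on both forks, in line with the stand within 0.05 rad, level within 0.048 rad, within 15 mm of the middle lengthwise and 7 mm across, at rest (z of post_seat in the frame of rest_seat between -0.0075 and 0.0075 m and value of joint pawl below 0.05 rad and linear speed of each of post, spindle below 0.01 m/s and x of spindle in the frame of stand between -0.007 and 0.007 m and y of spindle in the frame of stand between -0.015 and 0.015 m and angle between the y axis of spindle and the y axis of stand, either way round below 0.05 rad and angle between spindle's own y axis and vertical between 1.5228 and 1.6188 rad and z of spindle in the frame of rest_seat between 0.009 and 0.021 m and z of spindle in the frame of post_seat between 0.009 and 0.021 m and contact force between spindle and post above 0.1 N and contact force between spindle and rest above 0.1 N); the robot touches nothing.
It fails at once if the ratchet post is dropped or pressed on its pawl with over 20 N (contact force between post and pawl above 20 N).
It fails at once if the spindle is dropped or forced into the forks (over 25 N) (contact force between spindle and post above 25 N or contact force between spindle and rest above 25 N).
It fails at once if a bystander is moved by over 30 mm (distance of any of calipers, pencil, wax_tin, sanding_pad, chuck_key, masking_roll, abrasive_roll from where it was at the start of the episode above 0.03 m).
It also fails if it takes over 51 s, if anything falls off the work surface, if the arm or the gripper's body presses on something with over 40 N, if the wrist force passes 120 N, or if a joint passes its speed limit or range.

## Robot

A 6-joint arm with a two-finger parallel gripper is mounted at the origin on a cart in front of the work surface, level with it; the furniture and walls round the work are solid. World frame = base frame: x ahead of the robot, y to its left, z up, the work surface at z = 0. Lengths are in m, angles in rad, forces in N, time in s.
With the tool pointing down it reaches from about 0.275 to 0.875 m from the base axis. Payload 12.5 kg.
Tool frame: the origin (TCP) lies at the very end of the fingers, on their centre line; the grasp point (between the pads) lies 19 mm behind it; z points along the fingers, y is the line along which they close (so a half turn about z gives the same grasp; the last joint's range is limited). The gripper opens to 85 mm and grips with 20 to 120 N. Pads are 22 mm wide; open, the fingers measure 114 mm over their backs; the gripper's body (76 mm by 85 mm) begins 54 mm behind the grasp point. The pads swing forward as they close: fully open they stand 13 mm farther back than shut.
Start: joints at [1.106, 0.351, 1.652, -0, 1.139, -0.085], TCP at [0.204, 0.511, 0.231] pointing down, gripper open.
Joint ranges: [-2.75, 2.75], [-0.79, 2.1], [0.01, 2.65], [-1.57, 4.71], [0.07, 3.14], [-2.87, 2.87]. Speed limits (rad/s): [2.22, 2.22, 2.79, 3.14, 3.14, 3.14].

## Interface

Orientations are given as a 3x3 rotation matrix whose columns are the frame's x, y, z axes.
In Python, from bench import manip gives the robot as it stands. Calls block until the motion is done:
- manip.move_ptp(position, orientation): joint-space move of the TCP to a pose.
- manip.move_l(position, attitude=None, max_speed=0.15): straight line of the TCP; attitude=None keeps the orientation; max_speed is the mean speed in m/s.
- manip.move_j(angles): joint-space move.
- manip.set_gripper(opening, effort=None): opening from 0.0 (shut) to 1.0 (fully open); effort is the grip in N (None keeps the last); returns when the fingers have stopped.
- manip.dwell(seconds).
- manip.inverse_kinematics(position, orientation): joint angles nearest the present ones, or None.
- manip.grab_frame(name): name is "scene" or "side" or "wrist"; returns (picture, depth): 420x560x3 uint8, red, green, blue; 420x560 float32, m along the optical axis (not along the pixel's ray), 0 where there is no reading.
- manip.get_calibration(name): a dict with "camera_matrix" (3x3 intrinsics, pixels), "k1" (the pictures are not rectified: a ray, as slopes to the right and down, at radius r is drawn at 1 + k1 r^2 times it, then the intrinsics apply), "R" (3x3) and "t" (3): a world point X has camera coordinates R X + t. Camera axes: x right, y down, z forward; pixel columns grow to the right and rows downward; lengths in m; the calibration is good to about 2 mm. A picture is of the moment at which its call begins: read the wrist's pose just before it. get_calibration takes no time and is no camera call; for the wrist camera it gives the pose at the moment of the call.
A pose or a line that the arm cannot do raises manip.Unreachable and nothing moves.
- manip.sign_off(): hands the job in; it is judged then, once.
Trained networks look in the newest picture that a camera, given by its name, has taken for a name from the list of things; names that differ only in an ending like _2 or _b are one class to them, and where a whole thing is asked for, a point or a joint stands for the part that bears it (a point fixed in the world has none). Each returns a list of dicts, best first, with "confidence" (0 to 1); they miss things now and then, are a little off and sometimes report something else, mostly with a low value. They report only what shows in the picture. A call takes as long as a camera call. They do not tell look-alikes from the thing itself.
- manip.look_for(camera, name): "at" ([x, y, z] in m, in world coordinates, good to about 4 mm: the middle of the surface that is visible of it).
Readings, each from a call of its own:
- manip.current_time(): time.
- manip.current_qpos(): joint angles.
- manip.current_joint_vel(): joint speeds.
- manip.current_joint_torque(): joint torques, N m.
- manip.current_ee_pos(): TCP position.
- manip.current_tcp_rot(): TCP orientation.
- manip.current_force(): force on the tool from outside, world axes, zero at the start.
- manip.current_ft_torque(): the same for the moment, N m.
- manip.current_grip_width(): opening from 0.0 (shut) to 1.0 (fully open).
- manip.current_grip_force(): force on a finger pad.
Only numpy, scipy, OpenCV 4.12 (cv2) and the standard library are available. Lean on these libraries where they do the work, as an engineer would, in place of code of your own. Each camera call takes 0.05 s, during which the arm holds its last target. There are 200 camera calls.

## Working session

There is one attempt and no reset: what is moved stays moved. The work goes in short steps, each a Python script; the robot and the scene stay as the last script left them, time stands still between calls to the robot, and variables do not carry over. Pictures are saved under pics/ and viewed, at most 10 in all, crops included, and the job is handed in when it is done.

```bash
ls; mkdir -p pics
cat > h.py <<'E'
from bench import manip as m
import numpy as np, cv2
def save(n,a): cv2.imwrite('pics/'+n,cv2.cvtColor(a,cv2.COLOR_RGB2BGR))
def cloud(cam,cal,d):
    K=np.array(cal['camera_matrix']);k=cal['k1']
    h,w=d.shape
    u,v=np.meshgrid(np.arange(w),np.arange(h))
    p=np.stack([u,v],-1).reshape(-1,1,2).astype(np.float64)
    q=cv2.undistortPoints(p,K,np.array([k,0,0,0.])).reshape(h,w,2)
    X=np.dstack([q*d[...,None],d])
    return (X-np.array(cal['t']))@np.array(cal['R'])   # R^T (X-t)
E
python3 - <<'E'
from h import *
for c in ['scene','side']:
    cal=m.get_calibration(c); a,d=m.grab_frame(c); save(c+'0.png',a)
    np.savez(''+c+'0.npz',a=a,d=d,P=cloud(c,cal,d))
    print(c,np.round(cal['camera_matrix'],1).tolist(),cal['k1'],np.round(cal['R'],3).tolist(),np.round(cal['t'],3))
    for n in ['stand','post','post_seat','rest','rest_seat','spindle','pawl','calipers','pencil','wax_tin','sanding_pad','chuck_key','masking_roll','abrasive_roll']:
        print(n,[(np.round(r['at'],3).tolist(),round(r['confidence'],2)) for r in m.look_for(c,n)])
print(m.current_time())
E
```

```text
pics
scene [[513.9, 0.0, 276.6], [0.0, 513.9, 200.8], [0.0, 0.0, 1.0]] -0.13586453556456232 [[0.776, -0.631, -0.015], [-0.281, -0.324, -0.903], [0.565, 0.705, -0.428]] [-0.421  0.274  1.245]
stand [([0.642, -0.081, 0.025], 0.62)]
post [([0.583, 0.122, 0.093], 0.92), ([0.524, -0.079, 0.126], 0.88), ([0.652, -0.166, 0.154], 0.79), ([0.37, -0.158, 0.095], 0.79), ([0.561, 0.23, 0.024], 0.47), ([0.706, -0.315, 0.014], 0.28)]
post_seat [([0.526, -0.079, 0.12], 0.93), ([0.367, -0.162, 0.094], 0.8), ([0.589, 0.12, 0.096], 0.71), ([0.654, -0.165, 0.152], 0.57)]
rest [([0.652, 0.012, 0.171], 0.81)]
rest_seat [([0.654, 0.01, 0.169], 0.78), ([0.644, -0.079, 0.029], 0.16)]
spindle [([0.435, 0.036, 0.021], 0.77)]
pawl [([0.651, -0.169, 0.158], 0.54)]
calipers [([0.346, 0.181, 0.005], 0.49)]
pencil [([0.43, 0.233, 0.009], 0.61)]
wax_tin [([0.717, 0.21, 0.04], 0.58)]
sanding_pad [([0.562, 0.229, 0.022], 0.92)]
chuck_key [([0.338, -0.309, 0.013], 0.74)]
masking_roll [([0.706, -0.309, 0.014], 0.79), ([0.652, 0.01, 0.171], 0.52), ([0.652, -0.168, 0.156], 0.3)]
abrasive_roll [([0.61, -0.357, 0.02], 0.52
[... 495 characters left out ...]
33, -0.296, 0.01], 0.49)]
rest [([0.659, 0.032, 0.164], 0.94)]
rest_seat [([0.657, 0.031, 0.167], 0.6)]
spindle [([0.439, 0.066, 0.025], 0.59)]
pawl [([0.434, 0.249, 0.005], 0.3)]
calipers [([0.351, 0.185, 0.002], 0.74), ([0.658, -0.149, 0.155], 0.67), ([0.655, 0.032, 0.167], 0.55)]
pencil [([0.434, 0.249, 0.01], 0.72), ([0.652, 0.019, 0.043], 0.29)]
wax_tin [([0.719, 0.255, 0.044], 0.92), ([0.66, -0.148, 0.153], 0.53), ([0.653, 0.012, 0.042], 0.47), ([0.611, -0.332, 0.025], 0.18)]
sanding_pad [([0.568, 0.254, 0.022], 0.68), ([0.655, 0.014, 0.042], 0.33)]
chuck_key []
masking_roll [([0.721, -0.292, 0.016], 0.69)]
abrasive_roll [([0.61, -0.33, 0.026], 0.55), ([0.723, -0.29, 0.017], 0.26)]
1.5
```

View pics/scene0.png

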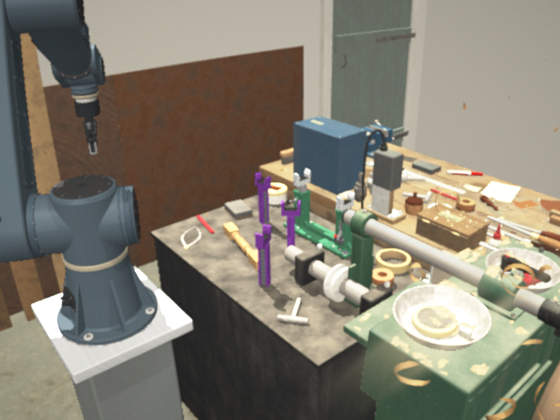

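View pics/side0.png

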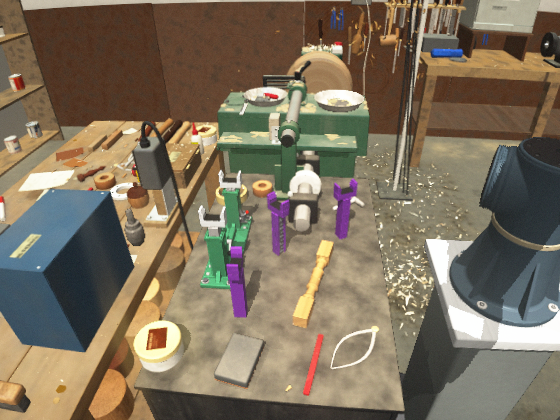

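The scene view shows the green stand at about (325,225) with two pale fork heads: rest at (302,180) and ratchet post at (345,203). There are three purple look-alike posts at (263,200), (290,225) and (264,255), which stay untouched. The spindle is at (240,243). The side view shows the stand's forks at (232,180), ratchet side, and (213,215), rest. The spindle is at (315,283).

```bash
python3 - <<'E'
from h import *
P=[];C=[];S=[]
for i,c in enumerate(['scene','side']):
    f=np.load(c+'0.npz'); ok=f['d']>0; P.append(f['P'][ok]);C.append(f['a'][ok].astype(int));S.append(np.full(ok.sum(),i))
P=np.vstack(P);C=np.vstack(C);S=np.hstack(S)
def box(x0,x1,y0,y1,z0,z1): return (P[:,0]>x0)&(P[:,0]<x1)&(P[:,1]>y0)&(P[:,1]<y1)&(P[:,2]>z0)&(P[:,2]<z1)
def st(n,k):
    for i in (0,1):
        q=P[k&(S==i)]
        if len(q)>3: print(n,i,len(q),'p2',np.round(np.percentile(q,2,0),3),'p98',np.round(np.percentile(q,98,0),3),'med',np.round(np.median(q,0),3))
white=(C.max(1)-C.min(1)<40)
st('posthead',box(.59,.72,-.22,-.11,.125,.19))
st('resthead',box(.59,.72,-.04,.07,.15,.22))
green=(C[:,1]>C[:,0]+25)&(C[:,1]>C[:,2]+5)
st('bed',green&box(.55,.75,-.26,.12,.005,.02))
purple=(C[:,2]>C[:,1]+40)&(C[:,0]>C[:,1]+20)
for b in [(.47,.555,-.13,-.02),(.55,.63,.07,.18),(.32,.42,-.21,-.1)]:
    st('purple',purple&box(*b,.03,.25)); 
k=box(.36,.5,-.12,.2,.004,.05)&(C[:,0]>C[:,2]+45)&~purple
st('spindle',k)
for i in (0,1):
    q=P[k&(S==i)]; q=q[q[:,2]>.008]
    r=cv2.minAreaRect(q[:,:2].astype(np.float32)); print(r); 
    # top surfaces only
# depth top z map (1cm) of region right of stand: lathe
for (x0,x1) in [(.3,.4),(.4,.5),(.5,.6),(.6,.7),(.7,.8)]:
    print(x0,[(round(y,2),round(float(np.percentile(P[k][:,2],99)),3)) for y in np.arange(-.45,.3,.05) if (k:=box(x0,x1,y,y+.05,-.02,.6)).sum()>5])
E
python3 - <<'E'
import sys; sys.path.insert(0,'.')
import os; os.chdir('.')
from h import *
a=np.load('scene0.npz')['a'];b=np.load('side0.npz')['a']
o=np.hstack([cv2.resize(a[150:300,220:400],None,fx=2.2,fy=2.2,interpolation=2)[:330],cv2.resize(b[155:305,180:360],None,fx=2.2,fy=2.2,interpolation=2)[:330]])
save('crop1.png',o);print(o.shape)
E
```

```text
posthead 0 280 p2 [ 0.633 -0.174  0.126] p98 [ 0.687 -0.148  0.177] med [ 0.654 -0.167  0.154]
posthead 1 399 p2 [ 0.633 -0.167  0.126] p98 [ 0.686 -0.136  0.177] med [ 0.66  -0.147  0.15 ]
resthead 0 222 p2 [0.63  0.006 0.151] p98 [0.686 0.032 0.191] med [0.657 0.013 0.17 ]
resthead 1 447 p2 [0.631 0.013 0.151] p98 [0.684 0.035 0.192] med [0.659 0.032 0.17 ]
bed 0 672 p2 [ 0.618 -0.202  0.006] p98 [0.695 0.019 0.019] med [ 0.64  -0.084  0.012]
bed 1 696 p2 [ 0.622 -0.17   0.007] p98 [0.696 0.067 0.018] med [ 0.648 -0.009  0.013]
purple 0 380 p2 [ 0.507 -0.1    0.035] p98 [ 0.546 -0.062  0.163] med [ 0.525 -0.084  0.112]
purple 1 521 p2 [ 0.507 -0.091  0.034] p98 [ 0.553 -0.048  0.164] med [ 0.535 -0.062  0.126]
purple 0 353 p2 [0.576 0.099 0.034] p98 [0.605 0.154 0.163] med [0.584 0.122 0.12 ]
purple 1 692 p2 [0.579 0.108 0.033] p98 [0.602 0.158 0.165] med [0.59  0.141 0.108]
purple 0 428 p2 [ 0.349 -0.174  0.034] p98 [ 0.4   -0.137  0.163] med [ 0.372 -0.164  0.128]
purple 1 607 p2 [ 0.35  -0.164  0.033] p98 [ 0.401 -0.129  0.164] med [ 0.375 -0.141  0.109]
spindle 0 514 p2 [ 0.399
[... 1744 characters left out ...]
5), (np.float64(-0.2), 0.177), (np.float64(-0.15), 0.171), (np.float64(-0.1), 0.028), (np.float64(-0.05), 0.127), (np.float64(-0.0), 0.191), (np.float64(0.05), 0.021), (np.float64(0.1), 0.153), (np.float64(0.15), 0.004), (np.float64(0.2), 0.047), (np.float64(0.25), 0.046)]
0.7 [(np.float64(-0.45), 0.004), (np.float64(-0.4), 0.025), (np.float64(-0.35), 0.027), (np.float64(-0.3), 0.026), (np.float64(-0.25), 0.003), (np.float64(-0.2), 0.002), (np.float64(-0.15), 0.288), (np.float64(-0.1), 0.005), (np.float64(-0.05), 0.005), (np.float64(-0.0), 0.004), (np.float64(0.05), 0.003), (np.float64(0.1), 0.004), (np.float64(0.15), 0.044), (np.float64(0.2), 0.048), (np.float64(0.25), 0.048)]
(330, 792, 3)
```

View pics/crop1.png

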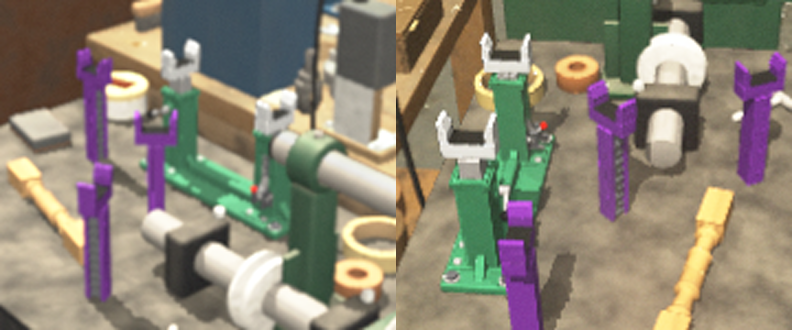

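The enlarged crop settles it. In the scene half, the ratchet post is the pale fork at (275,100), in the green sleeve with the red pawl ball at (255,190). The pale fork at (180,50) is the clamped rest. The purple posts at (97,70), (155,125) and (97,180) are free-standing and don't fit. Next I take a wrist view from above to refine the positions.

```bash
cat >> h.py <<'E'
R0=np.array([[0,1,0],[1,0,0],[0,0,-1.]])
E
python3 - <<'E'
from h import *
R1=np.array([[0,-1,0],[-1,0,0],[0,0,-1.]])
for R in (R0,R1):
  for p in [(.62,-.07,.42),(.66,-.158,.137),(.437,.05,.004)]:
    q=m.inverse_kinematics(p,R); print(p,None if q is None else np.round(q,2))
f=np.load('scene0.npz'); print([(c,np.round(f['P'][c[1],c[0]],3).tolist()) for c in [(365,225),(420,250),(370,260),(300,255),(345,60+160),(385,170)]])
f=np.load('side0.npz'); print([(c,np.round(f['P'][c[1],c[0]],3).tolist()) for c in [(300,215),(290,130),(300,90),(305,187),(150,150),(180,220)]])
E
```

```text
(0.62, -0.07, 0.42) [-0.19  0.39  1.15 -0.    1.61 -0.19]
(0.66, -0.158, 0.137) [-0.3   0.68  1.37 -0.    1.1  -0.3 ]
(0.437, 0.05, 0.004) [ 0.01  0.56  2.07 -0.    0.51  0.01]
(0.62, -0.07, 0.42) None
(0.66, -0.158, 0.137) [-0.3   0.68  1.37 -0.    1.1   2.84]
(0.437, 0.05, 0.004) None
[((365, 225), [0.513, -0.366, 0.213]), ((420, 250), [0.515, -0.521, 0.215]), ((370, 260), [0.542, -0.365, 0.105]), ((300, 255), [0.453, -0.208, 0.083]), ((345, 220), [0.516, -0.3, 0.199]), ((385, 170), [0.828, -0.163, 0.205])]
[((300, 215), [0.483, -0.145, 0.066]), ((290, 130), [0.524, -0.321, 0.222]), ((300, 90), [0.518, -0.665, 0.225]), ((305, 187), [0.478, -0.281, 0.067]), ((150, 150), [0.832, -0.111, 0.255]), ((180, 220), [0.815, -0.16, 0.018])]
```

Run:
```python
from h import *
m.move_ptp([.62,-.07,.42],R0); m.dwell(.2)
cal=m.get_calibration('wrist'); a,d=m.grab_frame('wrist'); save('w1.png',a)
P=cloud('wrist',cal,d); np.savez('w1.npz',a=a,d=d,P=P)
for n in ['post_seat','rest_seat','spindle']: print(n,[(np.round(r['at'],3).tolist(),round(r['confidence'],2)) for r in m.look_for('wrist',n)])
ok=d>0
def box(x0,x1,y0,y1,z0,z1): return ok&(P[...,0]>x0)&(P[...,0]<x1)&(P[...,1]>y0)&(P[...,1]<y1)&(P[...,2]>z0)&(P[...,2]<z1)
for n,b in [('post',(.61,.71,-.2,-.11,.137,.2)),('rest',(.61,.71,-.02,.07,.137,.22)),('spin',(.39,.49,-.15,.2,.006,.05))]:
    k=box(*b); q=P[k]
    if len(q)<5: continue
    r=cv2.minAreaRect(q[:,:2].astype(np.float32)); print(n,len(q),np.round(np.percentile(q,2,0),4),np.round(np.percentile(q,98,0),4),r)
    h,e=np.histogram(q[:,2],bins=np.arange(b[4],b[5],.002)); print([(round(x,3),int(c)) for x,c in zip(e,h) if c>5])
print(m.current_time(),m.current_force(),m.current_ee_pos())
```

```text
post_seat [([0.538, -0.069, 0.143], 0.95), ([0.595, 0.116, 0.146], 0.87), ([0.382, -0.15, 0.143], 0.64), ([0.659, -0.156, 0.154], 0.61)]
rest_seat [([0.656, 0.023, 0.172], 0.56)]
spindle [([0.444, 0.042, 0.025], 0.74)]
post 977 [ 0.6344 -0.1683  0.1407] [ 0.6868 -0.1465  0.1766] ((0.660830557346344, -0.15729579329490662), (0.053924210369586945, 0.02318968065083027), 1.4521135091781616)
[(np.float64(0.137), 8), (np.float64(0.139), 15), (np.float64(0.141), 28), (np.float64(0.143), 16), (np.float64(0.145), 24), (np.float64(0.147), 18), (np.float64(0.149), 22), (np.float64(0.151), 68), (np.float64(0.153), 348), (np.float64(0.155), 81), (np.float64(0.157), 12), (np.float64(0.159), 8), (np.float64(0.161), 8), (np.float64(0.163), 11), (np.float64(0.165), 38), (np.float64(0.167), 36), (np.float64(0.169), 43), (np.float64(0.171), 34), (np.float64(0.173), 49), (np.float64(0.175), 104), (np.float64(0.177), 6)]
rest 1158 [0.6318 0.0099 0.1501] [0.6844 0.0321 0.1921] ((0.6588168144226074, 0.021799851208925247), (0.05503356456756592, 0.025762857869267464), 1.2112350463867188)
[(np.float64(0.149), 
[... 332 characters left out ...]
spin 3241 [ 0.4063 -0.1279  0.0108] [0.478  0.1495 0.0327] ((0.4398820102214813, 0.01293991506099701), (0.08975980430841446, 0.2865588068962097), 1.9616804122924805)
[(np.float64(0.006), 26), (np.float64(0.008), 24), (np.float64(0.01), 39), (np.float64(0.012), 34), (np.float64(0.014), 62), (np.float64(0.016), 92), (np.float64(0.018), 125), (np.float64(0.02), 178), (np.float64(0.022), 291), (np.float64(0.024), 395), (np.float64(0.026), 355), (np.float64(0.028), 666), (np.float64(0.03), 831), (np.float64(0.032), 72), (np.float64(0.034), 13), (np.float64(0.04), 11), (np.float64(0.042), 7), (np.float64(0.046), 9)]
4.5167 [ 0.31119918  0.08176216 -0.01829701] [ 0.61999396 -0.06990103  0.41997895]
```

View pics/w1.png

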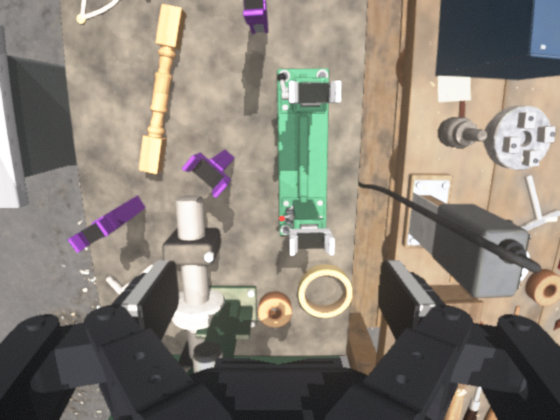

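The wrist view shows the green bed with the rest fork at (315,93) and the ratchet fork at (312,240), beside the red pawl ball at (282,218). The spindle is at (160,90). The floor heights match what they must be: 0.154 m for the post seat and about 0.170 m for the rest. I'll fix the numbers and grip the ratchet head.

```bash
cat >> h.py <<'E'
from scipy.spatial.transform import Rotation as Ro
YAW=.016
RS=Ro.from_euler('z',YAW).as_matrix()@R0
E
python3 - <<'E'
from h import *
f=np.load('w1.npz');P=f['P'];d=f['d'];a=f['a'].astype(int);ok=d>0
def fl(c,z):
    k=ok&(abs(P[...,0]-c[0])<.014)&(abs(P[...,1]-c[1])<.009)&(abs(P[...,2]-z)<.006); return np.median(P[k][:,2]),k.sum()
print('floors',fl((.6605,-.1573),.154),fl((.6582,.022),.170))
k=ok&(P[...,0]>.38)&(P[...,0]<.5)&(P[...,1]>-.15)&(P[...,1]<.25)&(P[...,2]>.012)&(P[...,2]<.045)&(a[...,0]-a[...,2]>45)
n,l,s,_=cv2.connectedComponentsWithStats(k.astype(np.uint8)); i=1+np.argmax(s[1:,4]); q=P[l==i]
print('spindle',len(q),s[i],cv2.minAreaRect(q[:,:2].astype(np.float32)),np.percentile(q,[2,98],0).round(3).tolist())
m.move_ptp([.6605,-.1573,.25],RS)
m.move_l([.6605,-.1573,.134],max_speed=.12); m.dwell(.2); print('F0',np.round(m.current_force(),2))
m.set_gripper(0.0,40); m.dwell(.2)
print('grip',m.current_grip_width(),m.current_grip_force(),np.round(m.current_force(),2),np.round(m.current_ee_pos(),4),m.current_time())
E
```

```text
floors (np.float64(0.15417183053865977), np.int64(287)) (np.float64(0.16968099437952683), np.int64(427))
spindle 2752 [ 139    4   45  169 2752] ((0.43903660774230957, 0.032156214118003845), (0.250495970249176, 0.031122641637921333), 77.33717346191406) [[0.406, -0.085, 0.015], [0.477, 0.15, 0.032]]
F0 [-0.53 -0.13  0.75]
grip 0.6254653607936127 43.17366155795753 [0.1  0.72 3.78] [ 0.6607 -0.1574  0.1343] 7.2333
```

Run:
```python
from h import *
z0=m.current_ee_pos()[2]; x,y=.6607,-.1574
for h in list(np.arange(3,25.6,1.5))+[25.5]:
    m.move_l([x,y,z0+h/1000],max_speed=.03)
    print(h,np.round(m.current_force(),2),end=' | ')
m.dwell(.2); print('top',np.round(m.current_force(),2),np.round(m.current_ee_pos(),4))
cal=m.get_calibration('wrist'); print(m.current_time())
```

```text
3.0 [ 0.38 -0.62 -3.77] | 4.5 [-0.46  1.29 -6.26] | 6.0 [ 0.18 -0.61 -6.27] | 7.5 [-0.09  0.06 -5.92] | 9.0 [ 0.06  0.59 -6.4 ] | 10.5 [-0.19 -0.59 -6.14] | 12.0 [-0.04 -0.21 -6.16] | 13.5 [ 0.1   0.36 -5.5 ] | 15.0 [ 0.78 -0.94 -6.26] | 16.5 [ 0.17  0.17 -6.29] | 18.0 [ 0.11  0.33 -5.3 ] | 19.5 [ 0.85 -0.14 -5.19] | 21.0 [ 0.09 -0.58 -4.99] | 22.5 [ 0.54  0.96 -5.42] | 24.0 [ 0.28 -0.78 -5.92] | 25.5 [ 0.39 -0.36 -5.09] | 25.5 [ 1.13 -0.63 -5.55] | top [ 0.54  0.27 -5.93] [ 0.6607 -0.1574  0.1598]
11.6917
```

Run:
```python
from h import *
z0=.1343; x,y=.6607,-.1574
def F(): 
    r=[]
    for _ in range(4): m.dwell(.02); r.append(m.current_force()[2])
    return np.mean(r)
h=25.5; log=[]
while h>8.5:
    h-=.8 if h>21.6 or True else .5
    m.move_l([x,y,z0+h/1000],max_speed=.03); f=F(); log.append((round(h,1),round(f,2)))
    if f>-2.0:
        m.dwell(.1)
        if F()>-2.2: break
m.dwell(.15); print(log,F(),np.round(m.current_ee_pos(),4),m.current_grip_force())
a,d=m.grab_frame('side'); save('s2.png',a); P=cloud('side',m.get_calibration('side'),d)
def top(c): 
    k=(d>0)&(abs(P[...,0]-c[0])<.03)&(abs(P[...,1]-c[1])<.02)&(P[...,2]>.14)&(P[...,2]<.26)
    return [int(v) for v in np.argwhere(k).mean(0)],np.histogram(P[k][:,2],bins=np.arange(.14,.26,.004))[0].tolist()
print(top((.6605,-.1573)),top((.658,.022)),m.current_time())
```

```text
[(24.7, np.float64(-5.82)), (23.9, np.float64(-6.21)), (23.1, np.float64(-6.03)), (22.3, np.float64(-5.33)), (21.5, np.float64(-6.09)), (20.7, np.float64(-5.97)), (19.9, np.float64(-6.18)), (19.1, np.float64(-5.57)), (18.3, np.float64(-5.99)), (17.5, np.float64(-6.31)), (16.7, np.float64(-5.97)), (15.9, np.float64(-6.03)), (15.1, np.float64(-6.12)), (14.3, np.float64(-5.76)), (13.5, np.float64(-6.13)), (12.7, np.float64(-5.88)), (11.9, np.float64(-6.19)), (11.1, np.float64(-5.7)), (10.3, np.float64(-2.23)), (9.5, np.float64(5.11))] 5.449432021678824 [ 0.661  -0.1575  0.1446] 44.597845897078514
([164, 227], [13, 14, 30, 36, 27, 42, 75, 17, 19, 16, 19, 25, 7, 3, 4, 6, 7, 5, 14, 26, 39, 32, 40, 35, 30, 29, 25, 39, 49]) ([219, 212], [23, 17, 19, 38, 41, 43, 46, 124, 24, 23, 25, 24, 40, 7, 0, 0, 0, 0, 0, 0, 0, 0, 0, 0, 0, 0, 0, 0, 0]) 18.4583
```

Run:
```python
from h import *
p=[.6607,-.1574,.1343+.0099]
m.move_l(p,max_speed=.02); m.dwell(.3); print('F',np.round(m.current_force(),2))
m.set_gripper(1.0); m.dwell(.4); print(m.current_grip_width(),np.round(m.current_force(),2))
m.move_l([p[0],p[1],.26],max_speed=.2)
m.move_ptp([.62,-.07,.42],R0); m.dwell(.15)
cal=m.get_calibration('wrist'); a,d=m.grab_frame('wrist'); save('w2.png',a); P=cloud('wrist',cal,d); ok=d>0
for c,z in (((.6605,-.1573),.164),((.6582,.022),.170)):
    k=ok&(abs(P[...,0]-c[0])<.014)&(abs(P[...,1]-c[1])<.009)&(abs(P[...,2]-z)<.012); print(np.median(P[k][:,2]),k.sum())
    k=ok&(abs(P[...,0]-c[0])<.035)&(abs(P[...,1]-c[1])<.02)&(P[...,2]>z-.008); r=cv2.minAreaRect(P[k][:,:2].astype(np.float32)); print(r, np.percentile(P[k][:,2],98))
print(m.current_time())
k=ok&(abs(P[...,0]-.44)<.06)&(P[...,1]>-.15)&(P[...,1]<.25)&(P[...,2]>.012)&(P[...,2]<.045)&(a[...,0].astype(int)-a[...,2]>45)
n,l,s,_=cv2.connectedComponentsWithStats(k.astype(np.uint8)); i=1+np.argmax(s[1:,4]); q=P[l==i]
print('spindle',cv2.minAreaRect(q[:,:2].astype(np.float32)))
```

```text
F [0.38 0.48 5.19]
0.999876808039707 [1.37 0.84 0.33]
0.16481934438208598 305
((0.6625464558601379, -0.15785884857177734), (0.054387785494327545, 0.022949306294322014), 1.0158495903015137) 0.18724525904716202
0.16960601384051796 426
((0.6588048934936523, 0.021975886076688766), (0.0549427792429924, 0.02191770449280739), 1.2074781656265259) 0.19204025740964356
21.5333
spindle ((0.4392000138759613, 0.031951844692230225), (0.25021275877952576, 0.03161570429801941), 77.59923553466797)
```

The post stands 4.8 mm below the rest, which is the nearest notch. Next is the spindle.

Run:
```python
from h import *
Rg=Ro.from_euler('z',-.2165).as_matrix()@R0
m.move_ptp([.4391,.032,.12],Rg); m.move_l([.4391,.032,.004],max_speed=.1); m.dwell(.1)
print('F0',np.round(m.current_force(),2),np.round(m.current_ee_pos(),4))
m.set_gripper(0.0,30); m.dwell(.1)
print('grip',m.current_grip_width()*85,m.current_grip_force(),np.round(m.current_force(),2))
m.move_l([.4391,.032,.27],max_speed=.15); m.dwell(.2)
print('F',np.round(m.current_force(),2),m.current_grip_width()*85)
RT=Ro.from_euler('x',.0267).as_matrix()@RS
m.move_ptp([.6598,-.0678,.27],RT); m.dwell(.2)
print(np.round(m.current_force(),2),np.round(m.current_ee_pos(),4),m.current_time())
a,d=m.grab_frame('side'); save('s3.png',cv2.resize(a[120:300,160:320],None,fx=3,fy=3,interpolation=2))
a,d=m.grab_frame('scene'); save('c3.png',cv2.resize(a[120:270,240:400],None,fx=3,fy=3,interpolation=2))
o=np.hstack([cv2.imread('pics/s3.png')[:450,:400],cv2.imread('pics/c3.png')[:450,:400]]); cv2.imwrite('pics/both3.png',o)
```

```text
F0 [-0.83 -0.47 -0.47] [0.4394 0.032  0.0045]
grip 22.579414573038996 29.308900237083435 [-2.14 -0.46  5.23]
F [-1.16  0.39 -1.83] 22.790440878508935
[ 0.35  0.27 -2.63] [ 0.6594 -0.0671  0.2708] 28.2833
```

View pics/both3.png

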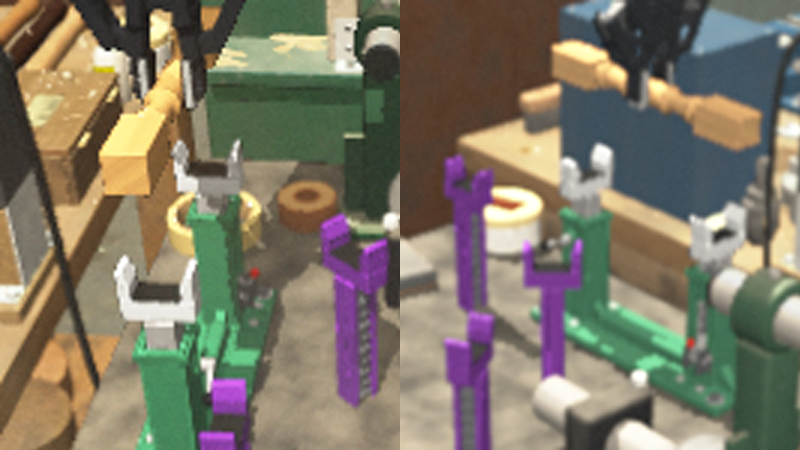

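Both views show the spindle held by its waist above the two forks: side half with the near square end at (135,160), scene half spanning (580,62) to (728,125). Before lowering, I check its pose in the point cloud.

Run:
```python
from h import *
for c in ['side','scene']:
    a,d=m.grab_frame(c); P=cloud(c,m.get_calibration(c),d); a=a.astype(int)
    k=(d>0)&(abs(P[...,0]-.66)<.04)&(abs(P[...,1]+.068)<.16)&(P[...,2]>.245)&(P[...,2]<.32)&(a[...,0]-a[...,2]>35)
    q=P[k]; print(c,len(q),np.percentile(q,[1,99],0).round(4).tolist(),cv2.minAreaRect(q[:,:2].astype(np.float32)))
    for y0 in (-.165,.03):
        e=q[(abs(q[:,1]-y0)<.02)]; print(y0,len(e),'x',np.percentile(e[:,0],[3,97]).round(4),'z',np.percentile(e[:,2],[3,97]).round(4))
print(np.round(m.current_ee_pos(),4),np.round(m.current_tcp_rot(),3).tolist())
```

```text
side 824 [[0.6424, -0.184, 0.2705], [0.6736, 0.0589, 0.301]] ((0.6561405062675476, -0.06623408198356628), (0.2532239556312561, 0.04283097758889198), 88.63024139404297)
-0.165 38 x [0.6455 0.6603] z [0.2695 0.2967]
0.03 233 x [0.6424 0.6711] z [0.2728 0.3008]
scene 711 [[0.6384, -0.1971, 0.2649], [0.6756, 0.0501, 0.2998]] ((0.6553256511688232, -0.07242566347122192), (0.04320921376347542, 0.2561935782432556), 1.0367764234542847)
-0.165 160 x [0.645  0.6736] z [0.2658 0.2933]
0.03 124 x [0.6414 0.671 ] z [0.2711 0.2999]
[ 0.6596 -0.0676  0.2703] [[-0.016, 1.0, 0.0], [1.0, 0.016, 0.027], [0.027, 0.001, -1.0]]
```

Run:
```python
from h import *
x,y=.6610,-.0682
def F():
    r=[]
    for _ in range(4): m.dwell(.02); r.append(m.current_force())
    return np.mean(r,0)
m.move_l([x,y,.200],max_speed=.12); m.dwell(.1); b=F(); print('base',b.round(2))
z=.200; log=[]
while z>.164:
    z-=.0015 if z>.176 else .0007
    m.move_l([x,y,z],max_speed=.04); f=F(); log.append((round(z,4),*(f-b).round(1).tolist()))
    if np.linalg.norm(f-b)>3: break
print(log[-10:],m.current_time(),np.round(m.current_ee_pos(),4))
```

```text
base [ 0.06  0.45 -1.47]
[(0.1775, 0.2, -0.3, -0.3), (0.176, -0.1, -0.2, -0.3), (0.1753, -0.3, -0.7, -0.4), (0.1746, -0.0, -0.2, -0.4), (0.1739, -0.2, -0.0, -0.1), (0.1732, -0.2, -0.6, -0.8), (0.1725, -0.1, -0.5, -0.3), (0.1718, -0.1, -0.4, -0.2), (0.1711, -0.4, -0.1, 2.5), (0.1704, -2.9, -0.3, 7.4)] 36.9833 [ 0.6611 -0.0683  0.1712]
```

Run:
```python
from h import *
m.move_l([.6608,-.0682,.1709],max_speed=.02); m.dwell(.1); print(np.round(m.current_force(),2))
m.set_gripper(0.6); m.dwell(.2); print(np.round(m.current_force(),2),m.current_grip_width())
m.set_gripper(1.0)
m.move_l([.6608,-.0682,.30],max_speed=.15)
m.move_ptp([.60,-.06,.40],R0); m.dwell(.1)
cal=m.get_calibration('wrist'); a,d=m.grab_frame('wrist'); save('w4.png',a); P=cloud('wrist',cal,d); a=a.astype(int)
k=(d>0)&(abs(P[...,0]-.66)<.04)&(abs(P[...,1]+.068)<.16)&(P[...,2]>.155)&(P[...,2]<.23)&(a[...,0]-a[...,2]>45)
q=P[k]; print(len(q),cv2.minAreaRect(q[:,:2].astype(np.float32)),np.percentile(q,[1,99],0).round(4).tolist())
for y0 in (-.157,.022):
    e=q[abs(q[:,1]-y0)<.012]; print(y0,'x',np.percentile(e[:,0],[3,97]).round(4),'ztop',np.median(e[:,2]).round(4))
print(m.current_time())
```

```text
[-0.34  0.4   5.04]
[ 0.44  0.55 -0.09] 0.5988628126889793
5951 ((0.6629997491836548, -0.06866693496704102), (0.03457256406545639, 0.24956008791923523), 0.9458978772163391) [[0.645, -0.1905, 0.1784], [0.6766, 0.0539, 0.2014]]
-0.157 x [0.6474 0.6769] ztop 0.1946
0.022 x [0.6451 0.674 ] ztop 0.1995
40.0583
```

View pics/w4.png

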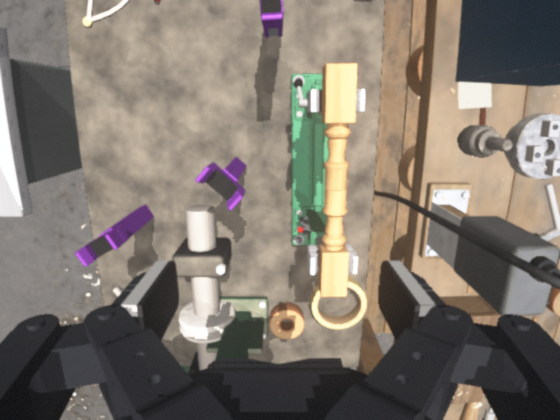

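The wrist view shows the spindle lying in both forks, from (340,90) to (334,270), with the ears visible either side. It sits 14.8 mm above the post seat and 14.9 mm above the rest seat, tilted 0.027 rad and centred to about 1 mm. Handing in.

```bash
python3 -c "
from h import *
print(m.sign_off())"
```

```text
the job is handed in; nothing more can be done
None
```

The job is handed in; the call returned no verdict. By my last measurements the ratchet post stands on its pawl 4.8 mm below the rest, and the spindle lies across both forks, centred to about 1 mm and tilted 0.027 rad. I did not re-measure the bystanders.

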